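Sort pressed specimens and load the analyser's magazine

ROBOT

A 6-joint arm with a two-finger parallel gripper is mounted at the origin on the work surface. World frame = base frame: x ahead of the robot, y to its left, z up, the work surface at z = 0. Lengths are in m, angles in rad, forces in N, time in s.
With the tool pointing down it reaches from about 0.425 to 0.925 m from the base axis. Payload 12.5 kg.
Tool frame: the origin (TCP) lies at the very end of the fingers, on their centre line; the grasp point (between the pads) lies 19 mm behind it; z points along the fingers, y is the line along which they close (so a half turn about z gives the same grasp; the last joint's range is limited). The gripper opens to 85 mm and grips with 20 to 120 N. Pads are 22 mm wide; open, the fingers measure 114 mm over their backs; the gripper's body (76 mm by 85 mm) begins 54 mm behind the grasp point. The pads swing forward as they close: fully open they stand 13 mm farther back than shut.
Start: joints at [1.221, 0.491, 1.559, -0, 1.092, -0.106], TCP at [0.151, 0.607, 0.231] pointing down, gripper open.
Joint ranges: [-3.1, 3.1], [-0.84, 2.19], [0.05, 2.79], [-1.13, 4.28], [0.06, 2.93], [-2.69, 2.69]. Speed limits (rad/s): [2.22, 2.22, 2.79, 3.14, 3.14, 3.14].

INTERFACE

Orientations are given as a unit quaternion [x, y, z, w].
In Python, from cell import monitor, grab_frame, calibration, job_done gives the robot as it stands.
- The arm moves only by the tool arm_command, never from a script. Its arguments are lists of equal length, an entry for each row: "slide": the shift along the tool's x, y, z normalised to -1 to 1, where 1 is 0.12 m, a list of three; "rotation": the turn, a rotation vector about the tool's x, y, z normalised to -1 to 1, where 1 is 180 degrees, a list of three. A call has 1 to 20 rows; each row is the pose to reach, as a shift and turn from the pose commanded when the call began, along the tool's axes at that moment, turning the shorter way round; what a row does not reach only later rows make up. A row lasts 1/8 s, in which the tool goes at most 62.5 mm and 10.7 degrees, less where a joint would pass 70% of its speed; a pose out of reach is approached as far as the arm can. A call with a number of a shift or a turn outside -1 to 1 is refused whole. A call with a gripper value outside its range is refused whole. "hand" is the closure, from -1 (fully open) to 1 (shut), set as the call begins (left out, the last holds). The fingers move at their own pace and stop on an object; "force" is the grip in N (left out, the last holds). Time passes only in rows, so rows that repeat a pose let the fingers close. It gives the time, the measured TCP pose, the force, the opening and the grip force at its end, in the units of the state.
- monitor.state(): the state, without advancing time (a new reading comes with each control period).
- grab_frame(name): name is "side" or "top"; returns the picture (480x640x3 uint8, red, green, blue); there is no depth.
- calibration(name): a dict with "camera_matrix" (3x3 intrinsics, pixels), "k1" (the pictures are not rectified: a ray, as slopes to the right and down, at radius r is drawn at 1 + k1 r^2 times it, then the intrinsics apply), "rvec" (rotation vector, rad) and "tvec" (3), from world to camera coordinates, as OpenCV has them. Camera axes: x right, y down, z forward; pixel columns grow to the right and rows downward; lengths in m; the calibration is good to about 2 mm. A picture is of the moment at which its call begins. calibration takes no time and is no camera call.
- job_done(): hands the job in; it is judged then, once.
The state is a dict: "clock": time; "joint_pos": joint angles; "dq": joint speeds; "tau": joint torques, N m; "eef_pos": TCP position; "orientation": TCP orientation; "wrist_force": force on the tool from outside, world axes, zero at the start; "ft_torque": the same for the moment, N m; "width": finger opening in m; "gripper_force": force on a finger pad.
Only numpy, scipy, OpenCV 4.12 (cv2) and the standard library are available. Lean on these libraries where they do the work, as an engineer would, in place of code of your own. Each camera call takes 0.05 s, during which the arm holds its last target. There are 200 camera calls.

TASK

Sort the pressed specimens on the black mat: seat every sound one flat in a pocket of its own in the blue magazine, which waits at the outer end of the analyser's loading lane, and put every one marked with a red band and red cross into the red reject bin. When all the sound ones are in, slide the magazine along the lane by its grip tab, its own front edge lifting the yellow-nosed catch (do not touch the catch with the gripper), until it is fully home and the catch has dropped behind it; then press the green start key on top of the analyser. Leave the mortar, the amber bottle and the steel die where they stand.

Things in the scene. Friction and masses are not known exactly. Their poses are not given: they have to be found in the camera images.
- dock: Analyser (fixed white and blue housing, 230 mm high, from y = +205 mm) with its magazine lane: aluminium deck 144 mm wide, top 8 mm above the bench, outer end at y = -245 mm. Origin: on the bench, on the lane's centre line, level with the nose of the catch; local +y runs along the lane inwards to the analyser (robot's left), +x away from the robot. Position and yaw vary.
- lane_stop (a point): Middle of the lane's steel end stop, on its face (dock y = +151 mm; stop 30 mm high) that halts the magazine's front; home means the magazine's origin at dock y = +77 to +81 mm (against the stop), where the catch has dropped; behind the dropped catch it can creep back to +71 mm. The lane's two steel guides have inner faces at dock x = -66 and +66 mm and tops 22 mm above the bench.
- catch (a joint): Gravity catch on the +x side of the lane: steel pawl 69 mm long, 10 mm wide (dock x 53 to 63 mm), yellow nose; slopes inwards and down from its hinge. 0 rad = dropped, nose 11 mm above the bench, blocking the lane; grows as it lifts; about 0.27 riding on the magazine's top. Swings freely, 60 g, falls by itself. The magazine moving inwards lifts it with 1 to 2 N; outwards it locks.
- catch_hinge (a point): Hinge pin of the catch (dock y = -60 mm, 48 mm above the bench); its bracket and the catch stay below 70 mm above the bench.
- start_key (a joint): Green start key, a spring push button on the top of the analyser's housing near the lane. 0 = up, 0.006 m = fully down, at about 5 N; it springs back.
- start_key_top (a point): Middle of the start key's top face (cap 28 mm across); the key is pressed straight down.
- catch_nose (a point): Middle of the catch's nose end; moves with the catch.
- tray: Blue magazine, loose, 0.4 kg, on the deck between the guides (2 mm play each side), at first with its origin 140 to 155 mm outside the catch's nose. Block 128 mm (x) by 140 mm (y) by 20 mm high; origin at the centre of its underside, axes parallel to the dock's. At its outer end a tongue 36 mm wide, 10 mm thick, reaches to y = -106 mm. Its top lies 28 mm above the bench.
- tray_pockets (a point): Centre of the magazine's top face (20 mm above its origin). The magazine has six square pockets 38 mm wide and 8 mm deep (floors 12 mm above its origin), centred at local x = -31 and +31 mm and y = -44, 0 and +44 mm; the lands between them are flush with the top.
- tray_tab (a point): Grip tab of the magazine: upright steel plate 22 mm wide (x), 10 mm thick (y), at local y = -96 mm; its top is 58 mm above the magazine's underside (66 mm above the bench). This point lies 12 mm below its top, in its middle. Free on both sides: it can be pinched across its width or pushed from its outer side.
- bin: Red open reject bin, fixed, 150 mm (x) by 120 mm (y) by 50 mm high, walls and floor 4 mm; origin at the centre of its underside. Position and yaw vary.
- mortar: White ceramic mortar bowl, 96 mm across, 45 mm high; bystander. Origin at the centre of its underside.
- amber_bottle: Amber glass bottle, 72 mm across, 150 mm high; bystander. Origin at the centre of its underside.
- die: Dark steel pressing die, 68 mm across, 75 mm high; bystander. Origin at the centre of its underside.
- specimen1_mid (a point): Sound specimen: pressed tan pellet in a plain aluminium ring, a disc 32 mm across and 20 mm high, 40 g, lying flat on the bench mat. Point at its centre, half-way up. May be absent.
- specimen2_mid (a point): Sound specimen: pressed tan pellet in a plain aluminium ring, a disc 32 mm across and 20 mm high, 40 g, lying flat on the bench mat. Point at its centre, half-way up. May be absent.
- specimen3_mid (a point): Sound specimen: pressed tan pellet in a plain aluminium ring, a disc 32 mm across and 20 mm high, 40 g, lying flat on the bench mat. Point at its centre, half-way up. May be absent.
- specimen4_mid (a point): Sound specimen: pressed tan pellet in a plain aluminium ring, a disc 32 mm across and 20 mm high, 40 g, lying flat on the bench mat. Point at its centre, half-way up. May be absent.
- specimen5_mid (a point): Sound specimen: pressed tan pellet in a plain aluminium ring, a disc 32 mm across and 20 mm high, 40 g, lying flat on the bench mat. Point at its centre, half-way up. May be absent.
- specimen6_mid (a point): Sound specimen: pressed tan pellet in a plain aluminium ring, a disc 32 mm across and 20 mm high, 40 g, lying flat on the bench mat. Point at its centre, half-way up. May be absent.
- reject1_mid (a point): Rejected specimen: same size, with a red band round its side and a red cross on its top. Point at its centre, half-way up. May be absent.
- reject2_mid (a point): Rejected specimen: same size, with a red band round its side and a red cross on its top. Point at its centre, half-way up. May be absent.
- reject3_mid (a point): Rejected specimen: same size, with a red band round its side and a red cross on its top. Point at its centre, half-way up. May be absent.

How it is judged:
By the outcome, as a careful person would: the job done as asked, in the order asked, and still so for the second after the job is handed in, with the robot touching nothing.
Of specimen1, specimen2, specimen3, specimen4, specimen5, specimen6 only 4 to 6 are there at a start; the rules pass over those that are not, and their reading is None.
Of reject1, reject2, reject3 only 2 to 3 are there at a start; the rules pass over those that are not, and their reading is None.
At some moment in a run one of specimen1, specimen2, specimen3, specimen4, specimen5, specimen6, reject1, reject2, reject3 may be knocked a few centimetres aside while the robot is not near it.
Once in a run the grip may slacken for a moment while it holds something.
It also fails if it takes over 210 s, if anything falls off the work surface, if the arm or the gripper's body presses on something with over 40 N, if the wrist force passes 120 N, or if a joint passes its speed limit or range.

## Working session

There is one attempt and no reset: what is moved stays moved. The work goes in short steps, Python scripts to look and compute and a tool call to move; the robot and the scene stay as the last step left them, time stands still between calls to the robot, and variables do not carry over. Pictures are saved under pics/ and viewed, at most 17 in all, crops included, and the job is handed in when it is done.

Besides the shell and the picture viewer there is one more tool, called after "Request:" as a command line: name --argument value ..., lists and objects as JSON in quotes. arm_command: Moves the arm, as the interface text tells. Its arguments: {"type":"object","properties":{"slide":{"type":"array"},"rotation":{"type":"array"},"hand":{"type":"number"},"force":{"type":"number"}},"required":["slide","rotation"]}

```bash
ls; mkdir -p pics
python3 - <<'E'
from cell import *
import cv2
for n in ("top","side"):
    f=grab_frame(n); cv2.imwrite(f"pics/{n}0.png",f[:,:,::-1]); print(n,calibration(n))
print(monitor.state())
E
```

```text
pics
top {'camera_matrix': array([[480.31033568,   0.        , 318.42076257],
       [  0.        , 480.31033568, 234.55900749],
       [  0.        ,   0.        ,   1.        ]]), 'k1': -0.10988734750822052, 'rvec': array([ 2.09549765, -2.1275857 ,  0.19330449]), 'tvec': array([-0.01093985,  0.61174722,  1.34700762])}
side {'camera_matrix': array([[499.34399251,   0.        , 318.91020843],
       [  0.        , 499.34399251, 246.26570933],
       [  0.        ,   0.        ,   1.        ]]), 'k1': 0.038303199446493116, 'rvec': array([ 1.99688388, -0.66778214,  0.36916463]), 'tvec': array([-0.47800059,  0.30374331,  1.04873081])}
{'clock': 0.1, 'joint_pos': array([ 1.22136717e+00,  4.91486654e-01,  1.55942770e+00, -2.44035958e-07,
        1.09169365e+00, -1.05597209e-01]), 'dq': array([ 0.00014717, -0.00061796, -0.00403258, -0.00021021, -0.00140784,
       -0.00077032]), 'tau': array([ 2.67399933e-03, -6.19448519e+01, -2.62019777e+01, -6.67817085e-05,
        2.98490115e-03, -3.36457526e-05]), 'eef_pos': array([0.15079133, 0.60631434, 0.23078052]), 'orientation': array([ 1.21614112e-01,  9.92577327e-01, -4.94619512e-04, -1.14404052e-04]), 'wrist_force': array([ 0.51905175,  0.48455199, -0.23437573]), 'ft_torque': array([ 0.01459986, -0.01121203, -0.07103902]), 'gripper_force': 0.0, 'width': 0.08529852979938948}
```

View pics/top0.png

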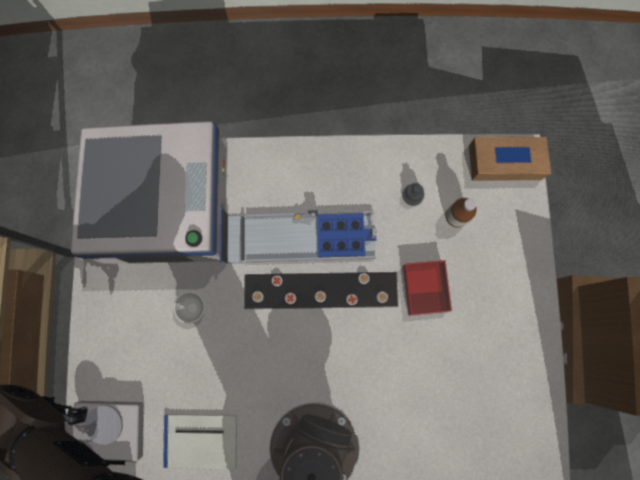

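View pics/side0.png

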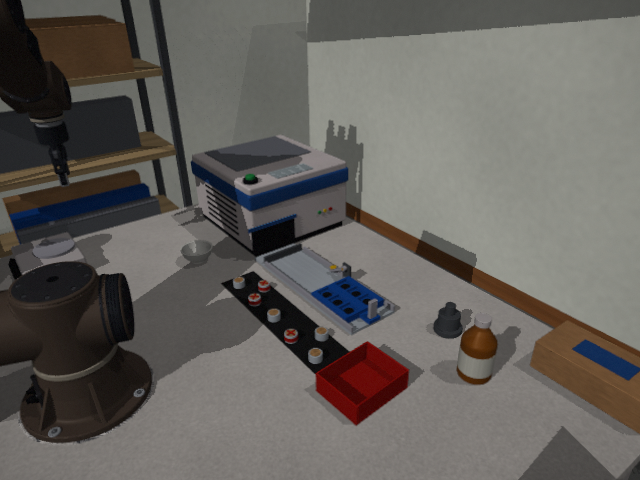

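The top view shows four sound specimens at about (258,296), (320,297), (364,279) and (382,297). Rejects are at (277,281), (290,298) and (352,299). The magazine is at (342,236), the bin at (427,287) and the key at (194,238). The side view agrees.

```bash
cat > h.py <<'E'
import numpy as np, cv2
from cell import *
from scipy.spatial.transform import Rotation as R
def cam(n):
    c=calibration(n); K=c["camera_matrix"]; Rm=cv2.Rodrigues(c["rvec"])[0]
    return K,c["k1"],Rm,c["tvec"]
def ray(n,uv):
    K,k1,Rm,t=cam(n); uv=np.atleast_2d(np.float64(uv))
    d=cv2.undistortPoints(uv[:,None],K,np.array([k1,0,0,0.]))[:,0]
    # exact inverse of r(1+k1 r^2)
    return -Rm.T@t, np.c_[d,np.ones(len(d))]@Rm
def plane(n,uv,z):
    o,d=ray(n,uv); return (o+d*((z-o[2])/d[:,2])[:,None])[:,:2]
def proj(n,P):
    K,k1,Rm,t=cam(n)
    return cv2.projectPoints(np.atleast_2d(np.float64(P)),cv2.Rodrigues(Rm)[0],t,K,np.array([k1,0,0,0.]))[0][:,0]
def hsv(f): return cv2.cvtColor(f,cv2.COLOR_RGB2HSV)
def blobs(m,amin):
    n,l,s,c=cv2.connectedComponentsWithStats(m.astype(np.uint8))
    return [(c[i],s[i],l==i) for i in range(1,n) if s[i,4]>=amin]
def specimens(f,n="top"):
    """mat from dark pixels; specimens = bright blobs inside its hull"""
    h=hsv(f); v=h[...,2]; dark=(v<60)
    if n=="top":
        b=max(blobs(dark[262:318,236:406],200),key=lambda b:b[1][4])
        m=np.zeros(v.shape,np.uint8); m[262:318,236:406]=b[2]
        hull=cv2.convexHull(cv2.findNonZero(m)); H=np.zeros_like(m); cv2.fillConvexPoly(H,hull,1)
        out=[]
        for c,s,l in blobs((H>0)&(v>75),25):
            p=h[l]; red=np.mean(((p[:,0]<8)|(p[:,0]>172))&(p[:,1]>120))
            out.append((c,s[4],red))
        return out
def show(f,box,k,name):
    x0,y0,x1,y1=box; cv2.imwrite(f"pics/{name}.png",cv2.resize(f[y0:y1,x0:x1,::-1],None,fx=k,fy=k,interpolation=cv2.INTER_CUBIC))
E
python3 - <<'E'
from h import *
np.set_printoptions(precision=4,suppress=True)
f=grab_frame("top"); h=hsv(f)
print("cam",ray("top",[[320,240]])[0],ray("side",[[320,240]])[0])
for c,a,r in specimens(f): print(c,a,round(r,2),plane("top",c,.018))
blue=(abs(h[...,0].astype(int)-112)<14)&(h[...,1]>130)&(h[...,2]>40)
blue[:, :300]=0; blue[:,400:]=0; blue[300:]=0; blue[:190]=0
b=max(blobs(cv2.morphologyEx(blue.astype(np.uint8),cv2.MORPH_CLOSE,np.ones((7,7))),100),key=lambda b:b[1][4]); 
m=cv2.morphologyEx(b[2].astype(np.uint8),cv2.MORPH_OPEN,np.ones((15,15)))
w=plane("top",cv2.findContours(m,0,1)[0][0][:,0],.028)
print("tray",cv2.minAreaRect(np.float32(w*1000)))
red=((h[...,0]<8)|(h[...,0]>172))&(h[...,1]>130); red[:,:400]=0; red[:255]=0
b=max(blobs(red,200),key=lambda b:b[1][4]); w=plane("top",cv2.findContours(b[2].astype(np.uint8),0,1)[0][0][:,0],.05)
print("bin",cv2.minAreaRect(np.float32(w*1000)))
g=(abs(h[...,0].astype(int)-65)<20)&(h[...,1]>80)
for c,s,l in blobs(g,20): print("green",c,s,plane("top",c,.24))
fs=grab_frame("side"); hs=hsv(fs); g=(abs(hs[...,0].astype(int)-65)<20)&(hs[...,1]>80)
for c,s,l in blobs(g,20): print("green side",c,s,plane("side",c,.24))
show(f,(220,190,420,320),4,"top1"); show(fs,(220,235,420,385),4,"side1")
E
```

```text
cam [ 0.3363 -0.0381  1.4402] [-0.06   -0.9059  0.7722]
[331. 273.] 25 0.0 [[ 0.5028 -0.0555]]
[363.5088 278.2895] 114 0.0 [[ 0.4854 -0.1517]]
[276.5439 280.5   ] 114 0.17 [[0.4828 0.1067]]
[257.4052 296.4052] 116 0.0 [[0.4363 0.1635]]
[320.0459 296.2844] 109 0.0 [[ 0.4342 -0.0219]]
[382.0992 296.7769] 121 0.0 [[ 0.4298 -0.2049]]
[290.1552 297.8966] 116 0.19 [[0.4307 0.0663]]
[351.5678 299.4322] 118 0.18 [[ 0.4235 -0.1146]]Traceback (most recent call last):
  File "<stdin>", line 10, in <module>
IndexError: tuple index out of range
```

Run:
```python
from h import *
np.set_printoptions(precision=4,suppress=True)
f=grab_frame("top"); h=hsv(f)
blue=(abs(h[...,0].astype(int)-112)<16)&(h[...,1]>110)&(h[...,2]>40)
blue[:, :300]=0; blue[:,400:]=0; blue[300:]=0; blue[:190]=0
b=max(blobs(blue,100),key=lambda b:b[1][4]); print(b[0],b[1])
m=np.zeros(blue.shape,np.uint8); cv2.drawContours(m,cv2.findContours(b[2].astype(np.uint8),0,1)[0],-1,1,-1)
m=cv2.morphologyEx(m,cv2.MORPH_OPEN,np.ones((17,17)))
w=plane("top",cv2.findContours(m,0,1)[0][0][:,0],.028)
print("tray",cv2.minAreaRect(np.float32(w*1000)))
red=((h[...,0]<8)|(h[...,0]>172))&(h[...,1]>130); red[:,:400]=0; red[:255]=0
b=max(blobs(red,200),key=lambda b:b[1][4]); w=plane("top",cv2.findContours(b[2].astype(np.uint8),0,1)[0][0][:,0],.05)
print("bin",cv2.minAreaRect(np.float32(w*1000)))
g=(abs(h[...,0].astype(int)-65)<20)&(h[...,1]>80)
for c,s,l in blobs(g,20): print("green",c,s,plane("top",c,.24))
fs=grab_frame("side"); hs=hsv(fs); g=(abs(hs[...,0].astype(int)-65)<20)&(hs[...,1]>80)
for c,s,l in blobs(g,20): print("green side",c,s,plane("side",c,.24))
show(f,(220,190,420,320),4,"top1"); show(fs,(220,235,420,385),4,"side1")
```

```text
[341.8785 234.7527] [ 318  214   57   43 1589]
tray ((617.5361328125, -86.10791778564453), (135.4597930908203, 125.33063507080078), 89.0563735961914)
bin ((453.99932861328125, -329.4123229980469), (142.81614685058594, 107.95043182373047), 4.116063117980957)
green [192.0426 237.1915] [187 232  11  11  94] [[0.5742 0.3031]]
green side [249.7969 177.    ] [245 174  11   7  64] [[0.5789 0.3088]]
```

View pics/top1.png

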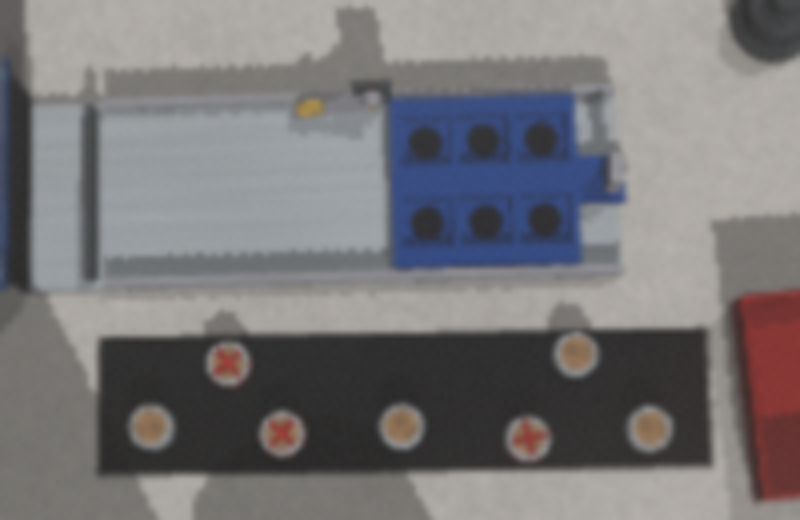

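View pics/side1.png

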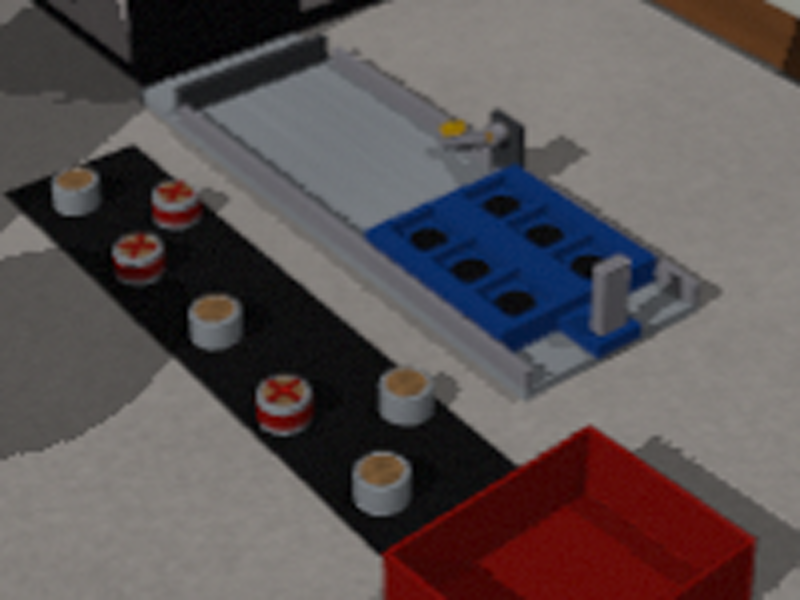

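The crops confirm four sound specimens and three rejects. The pockets show as dark dots, the tab is at the tray's right end and the catch nose is at about (297,217) in the full frame. Next I'll measure the pocket dots.

```bash
cat >> h.py <<'E'
def pockets(f,z=.020):
    h=hsv(f); d=np.zeros(h.shape[:2],bool); d[205:262,230:385]=h[205:262,230:385,2]<48
    return [(c,s[4],plane("top",c,z)[0]) for c,s,l in blobs(d,20) if s[4]<120 and s[2]<14 and s[3]<14]
def to(x,y,z,yaw=None):
    "print slide and rotation numbers from present pose to a target"
    s=monitor.state(); q=R.from_quat(s["orientation"]); d=q.inv().apply(np.array([x,y,z])-s["eef_pos"])/.12
    ty=q.apply([0,1,0]); a=np.degrees(np.arctan2(ty[1],ty[0])); print("eef",s["eef_pos"].round(4),"ang",a.round(1),"t",round(s["clock"],1),"w",round(s["width"],4),"gf",round(s["gripper_force"],1))
    print("slide",d.round(3));
E
python3 - <<'E'
from h import *
np.set_printoptions(precision=4,suppress=True)
f=grab_frame("top")
for p in pockets(f): print(p)
ty=np.radians(-.94); 
s=monitor.state(); q=R.from_quat(s["orientation"])
T=R.from_matrix(np.array([[-np.sin(ty),np.cos(ty),0],[np.cos(ty),np.sin(ty),0],[0,0,-1]]).T)
print((q.inv()*T).as_rotvec()/np.pi)
to(.4363,.1635,.12)
E
```

```text
[-0.0001  0.0001  0.4276]
eef [0.1508 0.6065 0.2311] ang 76.0 t 0.3 w 0.0855 gf 0.0
slide [-3.2   -3.008  0.927]
```

Request:
arm_command --slide '[[-0.5,-0.5,0],[-1,-0.95,0],[-1,-0.95,0],[-1,-0.95,0],[-1,-0.95,0],[-1,-0.95,0],[-1,-0.95,0],[-1,-0.95,0],[-1,-0.95,0],[-1,-0.95,0]]' --rotation '[[0,0,0.0428],[0,0,0.0956],[0,0,0.1384],[0,0,0.19],[0,0,0.24],[0,0,0.29],[0,0,0.34],[0,0,0.39],[0,0,0.4276],[0,0,0.4276]]' --hand -0.2

```text
clock: 1.55
eef_pos: [0.2398, 0.4669, 0.2313]
orientation: [0.713, 0.702, 0.0, -0.0]
wrist_force: [-0.3, 0.2, -0.8]
width: 0.0512
gripper_force: 0.0
```

Request:
arm_command --slide '[[-1,0.8,0],[-1,0.8,0],[-1,0.8,0],[-1,0.8,0],[-1,0.8,0]]' --rotation '[[0,0,0],[0,0,0],[0,0,0],[0,0,0],[0,0,0]]'

```text
clock: 2.17
eef_pos: [0.3336, 0.3457, 0.2314]
orientation: [0.712, 0.702, 0.0, -0.0]
wrist_force: [0.2, -0.1, 0.0]
width: 0.0512
gripper_force: 0.0
```

Run:
```python
from h import *
np.set_printoptions(precision=4,suppress=True)
f=grab_frame("top"); h=hsv(f); print(h[222:248:2,320:364:2,2])
for c,a,r in specimens(f): print(c.round(1),a,round(r,2),plane("top",c,.018))
to(.4363,.1635,.12)
```

```text
[[140 129  87  74  95 134 125 140 132  78  62  70 115 110 137 132  80  61
   62  94 124 134]
 [139  95  61  60  61 107 119 140 114  59  59  59  82 105 135 127  63  58
   58  69 119 133]
 [133  91  59  60  61  98 120 139 121  61  57  59  89 103 134 129  73  58
   58  81 119 132]
 [132 101  70  61  68 109 118 132 111  84  63  72  99 100 130 115  97  74
   71  99 104 124]
 [121 110 107 103 106 111 115 131 112 113 113 116 117 113 135 123 121 121
  122 127 125 134]
 [136 136 138 137 137 139 139 139 138 138 140 139 138 139 139 139 140 140
  140 140 142 140]
 [139 139 140 140 140 140 139 140 141 140 140 140 139 139 140 140 138 140
  139 140 140 140]
 [139 140 140 139 140 139 139 140 140 140 139 139 139 139 139 140 139 139
  139 139 139 139]
 [137 137 137 135 135 136 136 136 130 131 130 130 130 128 137 131 127 128
  126 126 128 124]
 [135 126 127 125 119 127 124 133 132 130 123 123 133 125 130 136 133 122
  108 124 137 118]
 [139 136 102  71  81 127 125 136 138 102  68  66 101 127 133 139 111  62
   58  74 125 118]
 [137 116  60  56  57  90 123 137 127  66  57  57  64 124 134 138  82  56
   56  57  99 118]
 [137 113  58  56  58  79 116 133 130  68  56  57  67 124 126 137  97  57
   55  59 111 112]]
[363.5 278.3] 119 0.0 [[ 0.4854 -0.1516]]
[276.6 280.4] 118 0.16 [[0.483  0.1066]]
[257.5 296.4] 120 0.0 [[0.4363 0.1633]]
[320.  296.2] 120 0.0 [[ 0.4345 -0.0217]]
[382.  296.7] 129 0.0 [[ 0.4299 -0.2046]]
[290.1 298.1] 121 0.17 [[0.4303 0.0666]]
[351.5 299.4] 122 0.17 [[ 0.4236 -0.1144]]
eef [0.3334 0.346  0.2313] ang -0.8 t 2.2 w 0.051 gf 0.0
slide [-1.508  0.88   0.927]
```

Request:
arm_command --slide '[[-1,0.88,0.5],[-1,0.88,0.5],[-1,0.88,0.5],[-1,0.88,0.5],[-1,0.88,0.5]]' --rotation '[[0,0,0],[0,0,0],[0,0,0],[0,0,0],[0,0,0]]'

```text
clock: 2.85
eef_pos: [0.437, 0.2245, 0.1713]
orientation: [0.712, 0.702, -0.0, -0.0]
wrist_force: [-0.5, 0.5, -0.4]
width: 0.0513
gripper_force: 0.0
```

Request:
arm_command --slide '[[-0.51,0,0.5],[-0.51,0,0.5],[-0.51,0,0.5],[-0.51,0,0.5]]' --rotation '[[0,0,0],[0,0,0],[0,0,0],[0,0,0]]'

```text
clock: 3.35
eef_pos: [0.4367, 0.1638, 0.1122]
orientation: [0.712, 0.702, 0.001, 0.0]
wrist_force: [0.5, 0.1, -0.3]
width: 0.051
gripper_force: 0.0
```

```bash
sed -i 's/,2\]<48/,2]<88/' h.py
python3 - <<'E'
from h import *
np.set_printoptions(precision=4,suppress=True)
to(.4363,.1634,.011)
for p in pockets(grab_frame("top")): print(p)
E
```

```text
eef [0.4367 0.1638 0.1122] ang -0.9 t 3.4 w 0.051 gf 0.0
slide [-0.004 -0.004  0.843]
(array([354.9362, 224.5957]), np.int32(47), array([ 0.6484, -0.1306]))
(array([325.9783, 225.5217]), np.int32(46), array([ 0.647, -0.043]))
(array([340.3696, 225.0435]), np.int32(46), array([ 0.6478, -0.0865]))
(array([355.72, 244.64]), np.int32(50), array([ 0.5868, -0.1312]))
(array([326.3654, 245.6346]), np.int32(52), array([ 0.5852, -0.0431]))
(array([341. , 245.4]), np.int32(50), array([ 0.5852, -0.087 ]))
```

Request:
arm_command --slide '[[0,0,0.45],[0,0,0.843],[0,0,0.843],[0,0,0.843]]' --rotation '[[0,0,0],[0,0,0],[0,0,0],[0,0,0]]'

```text
clock: 3.9
eef_pos: [0.4371, 0.1632, 0.0116]
orientation: [0.713, 0.702, 0.001, 0.0]
wrist_force: [0.2, -0.7, -0.1]
width: 0.051
gripper_force: 0.0
```

Request:
arm_command --slide '[[0,0,0],[0,0,0],[0,0,0],[0,0,0]]' --rotation '[[0,0,0],[0,0,0],[0,0,0],[0,0,0]]' --hand 1 --force 40

```text
clock: 4.4
eef_pos: [0.4373, 0.1629, 0.0122]
orientation: [0.713, 0.701, 0.002, 0.001]
wrist_force: [-2.0, 2.1, 13.4]
width: 0.0296
gripper_force: 38.5
```

Request:
arm_command --slide '[[0,0,-0.4],[0,0,-0.4],[0,0,-0.4]]' --rotation '[[0,0,0],[0,0,0],[0,0,0]]'

```text
clock: 4.78
eef_pos: [0.4366, 0.1626, 0.0588]
orientation: [0.713, 0.701, 0.001, 0.0]
wrist_force: [-0.8, -0.3, -1.4]
width: 0.0296
gripper_force: 39.8
```

Run:
```python
from h import *
np.set_printoptions(precision=4,suppress=True)
to(.5855,-.087,.06)
print(plane("top",[[245,215.75],[372.5,212],[240,262],[375,258]],.022))
```

```text
eef [0.4366 0.1626 0.0588] ang -0.9 t 4.8 w 0.0296 gf 39.8
slide [-2.059  1.275 -0.009]
[[ 0.6814  0.2034]
 [ 0.6863 -0.185 ]
 [ 0.5393  0.2163]
 [ 0.545  -0.1875]]
```

Run:
```python
from h import *
s=monitor.state(); u=proj("side",s["eef_pos"])[0].astype(int); print(u)
f=grab_frame("side"); x,y=u; show(f,(x-50,y-60,x+50,y+25),6,"held1")
```

```text
[236 267]
```

View pics/held1.png

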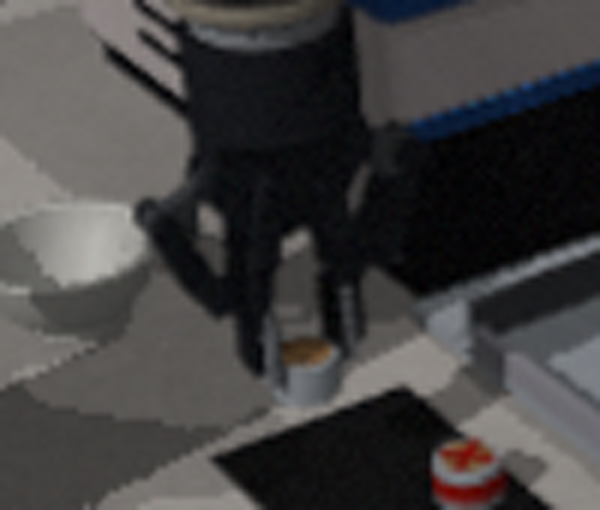

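The specimen is held level, with its lower half below the finger tips.

Request:
arm_command --slide '[[-1,0.65,-0.05],[-1,0.65,-0.05],[-1,0.65,-0.05],[-1,0.65,-0.05],[-1,0.65,-0.05]]' --rotation '[[0,0,-0.0095],[0,0,-0.0095],[0,0,-0.0095],[0,0,-0.0095],[0,0,-0.0095]]'

```text
clock: 5.45
eef_pos: [0.5114, 0.0422, 0.0636]
orientation: [0.702, 0.712, -0.001, -0.001]
wrist_force: [1.2, 0.5, -0.3]
width: 0.0299
gripper_force: 39.9
```

Request:
arm_command --slide '[[-1,0.63,0],[-1,0.63,0],[-1,0.63,0],[-1,0.63,0],[-1,0.63,0]]' --rotation '[[0,0,0],[0,0,0],[0,0,0],[0,0,0],[0,0,0]]'

```text
clock: 6.08
eef_pos: [0.5886, -0.0759, 0.0639]
orientation: [0.702, 0.712, -0.0, -0.001]
wrist_force: [0.3, -0.2, -0.8]
width: 0.0294
gripper_force: 40.6
```

Run:
```python
from h import *
np.set_printoptions(precision=4,suppress=True)
to(.5855,-.087,.033)
```

```text
eef [ 0.5886 -0.0759  0.0639] ang 0.9 t 6.1 w 0.0294 gf 40.6
slide [-0.093 -0.027  0.258]
```

Request:
arm_command --slide '[[-0.093,-0.027,0],[-0.093,-0.027,0.15],[-0.093,-0.027,0.258],[-0.093,-0.027,0.27],[-0.093,-0.027,0.27]]' --rotation '[[0,0,0],[0,0,0],[0,0,0],[0,0,0],[0,0,0]]'

```text
clock: 6.7
eef_pos: [0.5864, -0.0888, 0.0311]
orientation: [0.702, 0.712, -0.0, -0.0]
wrist_force: [0.1, -0.3, -0.4]
width: 0.0297
gripper_force: 47.2
```

Run:
```python
from h import *
np.set_printoptions(precision=4,suppress=True)
to(.5855,-.087,.033); print(monitor.state()["wrist_force"])
f=grab_frame("side"); show(f,(310,260,400,330),6,"pl1")
```

```text
eef [ 0.5864 -0.0888  0.0311] ang 0.8 t 6.7 w 0.0297 gf 47.2
slide [ 0.015 -0.007 -0.015]
[ 0.1471 -0.2897 -0.3767]
```

View pics/pl1.png

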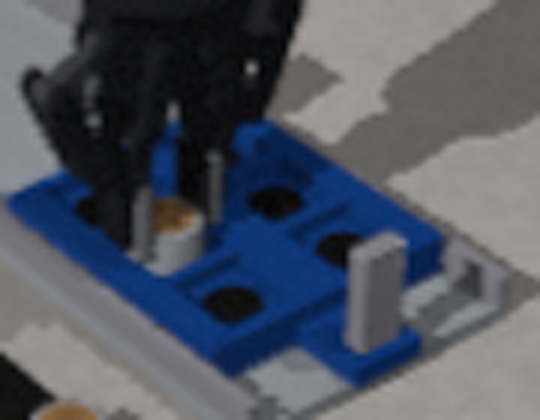

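Specimen 1 sits inside the pocket outline, so I'll release it, lift and head to the next.

Request:
arm_command --slide '[[0,0,0.005],[0,0,0.005],[0,0,0.005]]' --rotation '[[0,0,0],[0,0,0],[0,0,0]]' --hand -0.1

```text
clock: 7.12
eef_pos: [0.5867, -0.0889, 0.0313]
orientation: [0.702, 0.712, 0.0, 0.0]
wrist_force: [1.1, -0.3, 0.1]
width: 0.0465
gripper_force: 0.0
```

Request:
arm_command --slide '[[0,0,-0.2],[0,0,-0.35],[0.3,-0.65,-0.35],[0.55,-1,-0.35],[0.55,-1,-0.35],[0.55,-1,-0.35]]' --rotation '[[0,0,0],[0,0,0],[0,0,0],[0,0,0],[0,0,0],[0,0,0]]' --hand -0.2

```text
clock: 7.88
eef_pos: [0.4662, -0.0244, 0.0737]
orientation: [0.702, 0.712, 0.0, 0.001]
wrist_force: [1.1, -0.1, -0.1]
width: 0.0508
gripper_force: 0.0
```

```bash
cat > look.py <<'E'
from h import *
np.set_printoptions(precision=4,suppress=True)
import sys
f=grab_frame("top")
for c,a,r in specimens(f): print(a,round(r,2),plane("top",c,.018))
for p in pockets(f): print("free",p[1],p[2])
if len(sys.argv)>3: to(*map(float,sys.argv[1:4]))
E
python3 look.py .4345 -.0217 .011
```

```text
240 0.0 [[0.5144 0.1109]]
30 0.0 [[ 0.5214 -0.0783]]
352 0.0 [[ 0.5039 -0.1489]]
117 0.18 [[0.4829 0.1066]]
115 0.0 [[0.4423 0.2106]]
50 0.0 [[ 0.4375 -0.0817]]
129 0.0 [[ 0.4299 -0.2046]]
350 0.06 [[ 0.4038 -0.1236]]
free 27 [ 0.69   -0.0026]
free 47 [ 0.6484 -0.1306]
free 48 [ 0.6467 -0.043 ]
free 46 [ 0.6478 -0.0865]
free 50 [ 0.5868 -0.1312]
free 52 [ 0.5852 -0.0431]
free 23 [ 0.5414 -0.0946]
eef [ 0.467  -0.0249  0.0736] ang 0.8 t 7.9 w 0.0513 gf 0.0
slide [ 0.03  -0.271  0.521]
```

Request:
arm_command --slide '[[0.03,-0.271,0],[0.03,-0.271,0.1],[0.03,-0.271,0.35],[0.03,-0.271,0.521],[0.03,-0.271,0.521]]' --rotation '[[0,0,0],[0,0,0],[0,0,0],[0,0,0],[0,0,0]]'

```text
clock: 8.55
eef_pos: [0.434, -0.0219, 0.0091]
orientation: [0.703, 0.712, -0.0, -0.001]
wrist_force: [0.7, 0.0, 0.2]
width: 0.0515
gripper_force: 0.0
```

Request:
arm_command --slide '[[0,0,0],[0,0,0],[0,0,0],[0,0,0]]' --rotation '[[0,0,0],[0,0,0],[0,0,0],[0,0,0]]' --hand 1

```text
clock: 9.05
eef_pos: [0.4336, -0.0215, 0.0111]
orientation: [0.702, 0.712, 0.0, 0.001]
wrist_force: [0.7, -0.3, 6.8]
width: 0.0298
gripper_force: 39.9
```

Request:
arm_command --slide '[[0,0,-0.25],[0,0,-0.45],[0,0,-0.45]]' --rotation '[[0,0,0],[0,0,0],[0,0,0]]'

```text
clock: 9.43
eef_pos: [0.4337, -0.0215, 0.0658]
orientation: [0.702, 0.712, 0.001, 0.001]
wrist_force: [-0.4, -0.6, -0.5]
width: 0.0294
gripper_force: 39.6
```

```bash
python3 -c "
from h import *
to(.6478,-.0865,.065)"
```

```text
eef [ 0.4337 -0.0215  0.0658] ang 0.8 t 9.4 w 0.0294 gf 39.6
slide [-0.566  1.776  0.012]
```

Request:
arm_command --slide '[[-0.28,0.9,-0.05],[-0.28,0.9,-0.05],[-0.28,0.9,-0.05],[-0.28,0.9,-0.05],[-0.28,0.9,-0.05]]' --rotation '[[0,0,0],[0,0,0],[0,0,0],[0,0,0],[0,0,0]]'

```text
clock: 10.05
eef_pos: [0.5405, -0.0532, 0.0701]
orientation: [0.702, 0.712, -0.0, -0.001]
wrist_force: [-0.5, 0.1, -1.1]
width: 0.0297
gripper_force: 39.8
```

Request:
arm_command --slide '[[-0.28,0.87,0],[-0.28,0.87,0],[-0.28,0.87,0],[-0.28,0.87,0],[-0.28,0.87,0]]' --rotation '[[0,0,0],[0,0,0],[0,0,0],[0,0,0],[0,0,0]]'

```text
clock: 10.68
eef_pos: [0.6454, -0.0853, 0.0706]
orientation: [0.702, 0.712, -0.0, -0.0]
wrist_force: [-0.3, 0.6, -0.4]
width: 0.0301
gripper_force: 39.8
```

```bash
python3 -c "
from h import *
to(.6480,-.0868,.031)"
```

```text
eef [ 0.6454 -0.0853  0.0706] ang 0.8 t 10.7 w 0.0301 gf 39.8
slide [-0.013  0.022  0.33 ]
```

Request:
arm_command --slide '[[-0.013,0.022,0],[-0.013,0.022,0.2],[-0.013,0.022,0.32],[-0.013,0.022,0.335],[-0.013,0.022,0.335]]' --rotation '[[0,0,0],[0,0,0],[0,0,0],[0,0,0],[0,0,0]]'

```text
clock: 11.3
eef_pos: [0.6492, -0.0873, 0.0307]
orientation: [0.702, 0.712, 0.0, 0.0]
wrist_force: [-0.2, 0.4, -0.1]
width: 0.0301
gripper_force: 45.8
```

Request:
arm_command --slide '[[0,0,0],[0,0,0],[0,0,0]]' --rotation '[[0,0,0],[0,0,0],[0,0,0]]' --hand -0.1

```text
clock: 11.68
eef_pos: [0.6492, -0.0873, 0.0307]
orientation: [0.702, 0.712, 0.0, 0.0]
wrist_force: [0.1, -0.3, -0.1]
width: 0.0472
gripper_force: 0.0
```

Request:
arm_command --slide '[[0,0,-0.2],[0,0,-0.4],[-0.3,-0.6,-0.4],[-0.52,-1,-0.4],[-0.52,-1,-0.4],[-0.52,-1,-0.4]]' --rotation '[[0,0,0],[0,0,0],[0,0,0],[0,0,0],[0,0,0],[0,0,0]]'

```text
clock: 12.42
eef_pos: [0.5303, -0.1517, 0.0788]
orientation: [0.703, 0.711, 0.0, 0.0]
wrist_force: [-0.1, -0.6, 0.2]
width: 0.0472
gripper_force: 0.0
```

```bash
python3 look.py .4854 -.1516 .011
```

```text
634 0.0 [[0.5227 0.0207]]
25 0.0 [[ 0.494  -0.2346]]
50 0.0 [[0.3974 0.0605]]
56 0.0 [[ 0.3893 -0.2362]]
41 0.0 [[0.3783 0.0243]]
free 50 [ 0.6466 -0.0426]
free 53 [ 0.5852 -0.0433]
eef [ 0.5309 -0.1514  0.0787] ang 0.8 t 12.5 w 0.047 gf 0.0
slide [ 0.003 -0.38   0.564]
```

Request:
arm_command --slide '[[0.003,-0.38,0],[0.003,-0.38,0.1],[0.003,-0.38,0.4],[0.003,-0.38,0.56],[0.003,-0.38,0.56]]' --rotation '[[0,0,0],[0,0,0],[0,0,0],[0,0,0],[0,0,0]]' --hand -0.2

```text
clock: 13.1
eef_pos: [0.4851, -0.1509, 0.0097]
orientation: [0.702, 0.712, -0.0, -0.001]
wrist_force: [-0.0, -0.2, 0.0]
width: 0.0513
gripper_force: 0.0
```

Request:
arm_command --slide '[[0,0,0],[0,0,0],[0,0,0],[0,0,0]]' --rotation '[[0,0,0],[0,0,0],[0,0,0],[0,0,0]]' --hand 1

```text
clock: 13.6
eef_pos: [0.4849, -0.1516, 0.0119]
orientation: [0.702, 0.712, 0.0, 0.001]
wrist_force: [3.0, 1.1, 7.1]
width: 0.0292
gripper_force: 40.0
```

Request:
arm_command --slide '[[0,0,-0.25],[0,0,-0.45],[0,0,-0.45]]' --rotation '[[0,0,0],[0,0,0],[0,0,0]]'

```text
clock: 13.98
eef_pos: [0.4849, -0.1518, 0.0665]
orientation: [0.702, 0.712, 0.001, 0.001]
wrist_force: [-0.6, -0.8, -1.2]
width: 0.0299
gripper_force: 39.6
```

```bash
python3 -c "
from h import *
to(.6486,-.131,.031)"
```

```text
eef [ 0.4849 -0.1518  0.0665] ang 0.8 t 14.0 w 0.0299 gf 39.6
slide [0.155 1.366 0.3  ]
```

Request:
arm_command --slide '[[0.1,0.5,-0.03],[0.155,0.99,-0.03],[0.155,0.99,-0.03],[0.155,0.99,-0.03],[0.155,0.99,-0.03]]' --rotation '[[0,0,0],[0,0,0],[0,0,0],[0,0,0],[0,0,0]]'

```text
clock: 14.6
eef_pos: [0.6017, -0.1315, 0.0683]
orientation: [0.703, 0.712, -0.0, -0.001]
wrist_force: [0.0, -0.1, -0.2]
width: 0.0298
gripper_force: 39.8
```

Request:
arm_command --slide '[[0,0.376,0],[0,0.376,0],[0,0.376,0],[0,0.376,0.2],[0,0.376,0.2]]' --rotation '[[0,0,0],[0,0,0],[0,0,0],[0,0,0],[0,0,0]]'

```text
clock: 15.22
eef_pos: [0.6463, -0.1306, 0.0436]
orientation: [0.702, 0.712, -0.001, -0.002]
wrist_force: [-0.2, -0.7, -0.3]
width: 0.0296
gripper_force: 39.9
```

```bash
python3 -c "
from h import *
to(.6486,-.131,.031)"
```

```text
eef [ 0.6463 -0.1306  0.0436] ang 0.7 t 15.2 w 0.0296 gf 39.9
slide [-0.004  0.02   0.105]
```

Request:
arm_command --slide '[[-0.004,0.02,0.05],[-0.004,0.02,0.11],[-0.004,0.02,0.11],[-0.004,0.02,0.11]]' --rotation '[[0,0,0],[0,0,0],[0,0,0],[0,0,0]]'

```text
clock: 15.72
eef_pos: [0.6504, -0.1311, 0.0317]
orientation: [0.702, 0.712, 0.0, -0.0]
wrist_force: [0.7, -0.2, -0.4]
width: 0.03
gripper_force: 44.7
```

Request:
arm_command --slide '[[0,0,0],[0,0,0],[0,0,0]]' --rotation '[[0,0,0],[0,0,0],[0,0,0]]' --hand -0.1

```text
clock: 16.1
eef_pos: [0.6504, -0.1312, 0.0317]
orientation: [0.702, 0.712, 0.0, 0.0]
wrist_force: [0.9, 0.5, -0.6]
width: 0.0472
gripper_force: 0.0
```

Request:
arm_command --slide '[[0,0,-0.25],[0,0,-0.5],[-0.1,-0.5,-0.5],[-0.3,-1,-0.5],[-0.3,-1,-0.5],[-0.3,-1,-0.5]]' --rotation '[[0,0,0],[0,0,0],[0,0,0],[0,0,0],[0,0,0],[0,0,0]]'

```text
clock: 16.85
eef_pos: [0.5315, -0.1692, 0.092]
orientation: [0.703, 0.712, 0.0, 0.001]
wrist_force: [0.3, -0.4, -0.2]
width: 0.047
gripper_force: 0.0
```

Request:
arm_command --slide '[[-0.3,-0.82,0],[-0.3,-0.82,0],[-0.3,-0.82,0],[-0.3,-0.82,0],[-0.3,-0.82,0]]' --rotation '[[0,0,0],[0,0,0],[0,0,0],[0,0,0],[0,0,0]]' --hand -0.2

```text
clock: 17.48
eef_pos: [0.4342, -0.2059, 0.0915]
orientation: [0.702, 0.712, 0.0, 0.0]
wrist_force: [0.5, 0.4, 1.2]
width: 0.0512
gripper_force: 0.0
```

```bash
python3 look.py .43 -.2048 .0115; python3 -c "
from h import *
f=grab_frame('top'); show(f,(220,195,420,325),4,'top2')"
```

```text
670 0.0 [[ 0.5132 -0.0635]]
43 0.07 [[0.491  0.1108]]
221 0.0 [[0.4097 0.1216]]
118 0.18 [[ 0.4235 -0.1146]]
87 0.0 [[ 0.3926 -0.1032]]
free 46 [ 0.647 -0.043]
free 26 [ 0.6112 -0.1761]
free 49 [ 0.5868 -0.1315]
free 51 [ 0.5854 -0.0432]
eef [ 0.434  -0.2058  0.0914] ang 0.8 t 17.5 w 0.0511 gf 0.0
slide [ 0.009 -0.033  0.666]
```

View pics/top2.png

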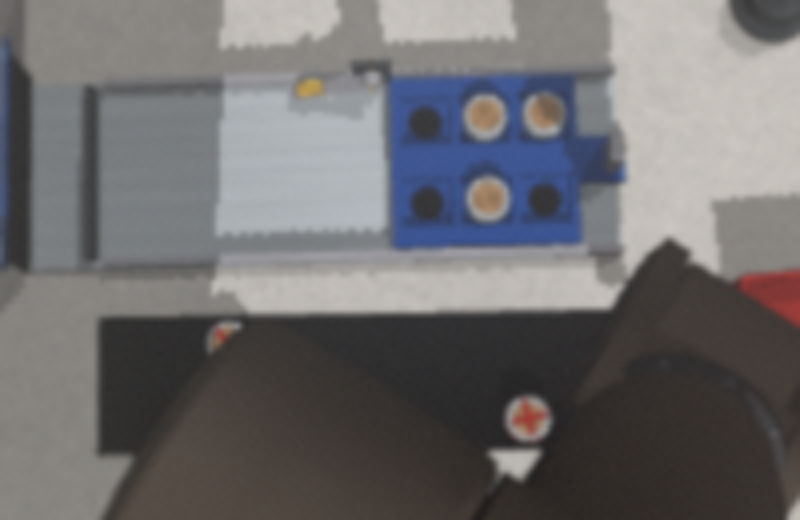

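Three specimens are seated, at crop (485,115), (545,113) and (488,198). The reject at (528,417) hasn't moved. Now the fourth.

Request:
arm_command --slide '[[0.009,-0.033,0.1],[0.009,-0.033,0.45],[0.009,-0.033,0.66],[0.009,-0.033,0.66]]' --rotation '[[0,0,0],[0,0,0],[0,0,0],[0,0,0]]'

```text
clock: 18.08
eef_pos: [0.4281, -0.2044, 0.0106]
orientation: [0.702, 0.712, -0.0, -0.002]
wrist_force: [0.2, 0.4, 0.8]
width: 0.051
gripper_force: 0.0
```

Request:
arm_command --slide '[[0,0,0],[0,0,0],[0,0,0],[0,0,0]]' --rotation '[[0,0,0],[0,0,0],[0,0,0],[0,0,0]]' --hand 1

```text
clock: 18.58
eef_pos: [0.4294, -0.2053, 0.0131]
orientation: [0.702, 0.712, 0.0, 0.001]
wrist_force: [-0.6, -0.0, 7.5]
width: 0.0295
gripper_force: 40.1
```

Request:
arm_command --slide '[[0,0,-0.25],[0,0,-0.5],[0,0,-0.5]]' --rotation '[[0,0,0],[0,0,0],[0,0,0]]'

```text
clock: 18.95
eef_pos: [0.4298, -0.2055, 0.0741]
orientation: [0.702, 0.712, 0.0, 0.002]
wrist_force: [0.0, 0.1, -0.8]
width: 0.0296
gripper_force: 39.6
```

```bash
python3 -c "
from h import *
to(.5868,-.1315,.031)"
```

```text
eef [ 0.4298 -0.2055  0.0741] ang 0.8 t 18.9 w 0.0296 gf 39.6
slide [0.6   1.316 0.362]
```

Request:
arm_command --slide '[[0.4,0.3,0],[0.6,0.7,0],[0.6,0.7,0],[0.6,0.7,0],[0.6,0.7,0]]' --rotation '[[0,0,0],[0,0,0],[0,0,0],[0,0,0],[0,0,0]]'

```text
clock: 19.58
eef_pos: [0.5111, -0.1324, 0.072]
orientation: [0.703, 0.711, -0.0, -0.001]
wrist_force: [-0.3, -0.6, 0.1]
width: 0.0295
gripper_force: 39.7
```

Request:
arm_command --slide '[[0,0.616,0],[0,0.616,0],[0,0.616,0.1],[0,0.616,0.25],[0,0.616,0.25]]' --rotation '[[0,0,0],[0,0,0],[0,0,0],[0,0,0],[0,0,0]]'

```text
clock: 20.2
eef_pos: [0.5843, -0.1309, 0.0405]
orientation: [0.703, 0.712, -0.001, -0.002]
wrist_force: [-0.3, 0.3, -0.5]
width: 0.0297
gripper_force: 40.1
```

```bash
python3 -c "
from h import *
to(.5868,-.1315,.031)"
```

```text
eef [ 0.5843 -0.1309  0.0405] ang 0.7 t 20.2 w 0.0297 gf 40.1
slide [-0.006  0.021  0.079]
```

Request:
arm_command --slide '[[-0.006,0.021,0.05],[-0.006,0.021,0.082],[-0.006,0.021,0.082],[-0.006,0.021,0.082]]' --rotation '[[0,0,0],[0,0,0],[0,0,0],[0,0,0]]'

```text
clock: 20.7
eef_pos: [0.5886, -0.1318, 0.0332]
orientation: [0.702, 0.712, 0.0, 0.0]
wrist_force: [-1.6, -0.7, 5.2]
width: 0.0297
gripper_force: 40.6
```

Request:
arm_command --slide '[[0,0,0],[0,0,0],[0,0,0]]' --rotation '[[0,0,0],[0,0,0],[0,0,0]]' --hand -0.1

```text
clock: 21.08
eef_pos: [0.5885, -0.1316, 0.0325]
orientation: [0.702, 0.712, 0.0, -0.0]
wrist_force: [0.1, -0.9, 0.6]
width: 0.0469
gripper_force: 0.0
```

Request:
arm_command --slide '[[0,0,-0.25],[0,0,-0.45],[0.1,-0.5,-0.45],[0.16,-1,-0.45],[0.16,-1,-0.45],[0.16,-1,-0.45]]' --rotation '[[0,0,0],[0,0,0],[0,0,0],[0,0,0],[0,0,0],[0,0,0]]' --hand -0.2

```text
clock: 21.82
eef_pos: [0.4692, -0.1145, 0.0869]
orientation: [0.702, 0.712, 0.0, 0.001]
wrist_force: [1.2, -0.2, -0.2]
width: 0.051
gripper_force: 0.0
```

```bash
python3 look.py .4235 -.1146 .0115
```

```text
452 0.0 [[0.514  0.0307]]
117 0.18 [[0.4829 0.1066]]
31 0.0 [[0.4856 0.2107]]
84 0.0 [[ 0.4157 -0.1931]]
97 0.22 [[0.4331 0.0652]]
free 49 [ 0.6465 -0.0428]
free 51 [ 0.5847 -0.0433]
eef [ 0.4696 -0.1145  0.0868] ang 0.8 t 21.9 w 0.0513 gf 0.0
slide [ 0.005 -0.385  0.627]
```

Request:
arm_command --slide '[[0.005,-0.385,0],[0.005,-0.385,0.15],[0.005,-0.385,0.45],[0.005,-0.385,0.62],[0.005,-0.385,0.62]]' --rotation '[[0,0,0],[0,0,0],[0,0,0],[0,0,0],[0,0,0]]'

```text
clock: 22.5
eef_pos: [0.4225, -0.1141, 0.0109]
orientation: [0.702, 0.712, -0.0, -0.001]
wrist_force: [-0.2, -0.1, 0.6]
width: 0.051
gripper_force: 0.0
```

Request:
arm_command --slide '[[0,0,0],[0,0,0],[0,0,0],[0,0,0]]' --rotation '[[0,0,0],[0,0,0],[0,0,0],[0,0,0]]' --hand 1

```text
clock: 23.0
eef_pos: [0.4226, -0.1143, 0.0129]
orientation: [0.702, 0.712, 0.0, 0.001]
wrist_force: [1.2, 0.8, 8.3]
width: 0.0296
gripper_force: 40.1
```

Request:
arm_command --slide '[[0,0,-0.25],[0,0,-0.6],[0,0,-0.7],[0,0,-0.7]]' --rotation '[[0,0,0],[0,0,0],[0,0,0],[0,0,0]]'

```text
clock: 23.5
eef_pos: [0.4222, -0.1142, 0.0966]
orientation: [0.702, 0.712, 0.0, 0.001]
wrist_force: [-0.4, -0.3, -0.4]
width: 0.0298
gripper_force: 39.6
```

```bash
python3 -c "
from h import *
to(.454,-.355,.035)"
```

```text
eef [ 0.4222 -0.1142  0.0966] ang 0.8 t 23.5 w 0.0298 gf 39.6
slide [-2.01   0.237  0.515]
```

Request:
arm_command --slide '[[-0.5,0.12,0],[-1,0.12,0],[-1,0.12,0],[-1,0.12,0],[-1,0.12,0]]' --rotation '[[0,0,0],[0,0,0],[0,0,0],[0,0,0],[0,0,0]]'

```text
clock: 24.12
eef_pos: [0.4378, -0.2327, 0.0956]
orientation: [0.702, 0.712, -0.0, -0.001]
wrist_force: [0.1, -0.7, -0.4]
width: 0.0296
gripper_force: 39.7
```

Request:
arm_command --slide '[[-0.5,0.12,0],[-1,0.12,0],[-1,0.12,0],[-1,0.12,0.1],[-1,0.12,0.5],[-1,0.12,0.5],[-1,0.12,0.5]]' --rotation '[[0,0,0],[0,0,0],[0,0,0],[0,0,0],[0,0,0],[0,0,0],[0,0,0]]'

```text
clock: 25.0
eef_pos: [0.4545, -0.3529, 0.0369]
orientation: [0.702, 0.712, 0.0, -0.0]
wrist_force: [-0.3, -0.1, -0.3]
width: 0.0292
gripper_force: 39.8
```

Request:
arm_command --slide '[[0,0,0],[0,0,0],[0,0,0]]' --rotation '[[0,0,0],[0,0,0],[0,0,0]]' --hand -0.2

```text
clock: 25.38
eef_pos: [0.4542, -0.3538, 0.0368]
orientation: [0.702, 0.712, 0.0, 0.0]
wrist_force: [0.0, 0.2, 1.2]
width: 0.0515
gripper_force: 0.0
```

Request:
arm_command --slide '[[0,0,-0.3],[0,0,-0.6],[0,0,-0.6]]' --rotation '[[0,0,0],[0,0,0],[0,0,0]]'

```text
clock: 25.75
eef_pos: [0.4549, -0.3545, 0.1108]
orientation: [0.702, 0.712, 0.0, 0.002]
wrist_force: [-0.6, -0.9, -0.2]
width: 0.0512
gripper_force: 0.0
```

```bash
python3 look.py .4305 .0664 .0115;python3 -c "
from h import *
f=grab_frame('top'); show(f,(240,195,460,325),3.6,'top3')"
```

```text
26 0.0 [[ 0.5031 -0.0332]]
107 0.12 [[0.4834 0.1063]]
124 0.17 [[0.4303 0.0665]]
176 0.0 [[0.396  0.0758]]
free 46 [ 0.647  -0.0427]
free 49 [ 0.585  -0.0429]
eef [ 0.4543 -0.354   0.1092] ang 0.8 t 25.8 w 0.0512 gf 0.0
slide [ 3.507 -0.153  0.809]
```

View pics/top3.png

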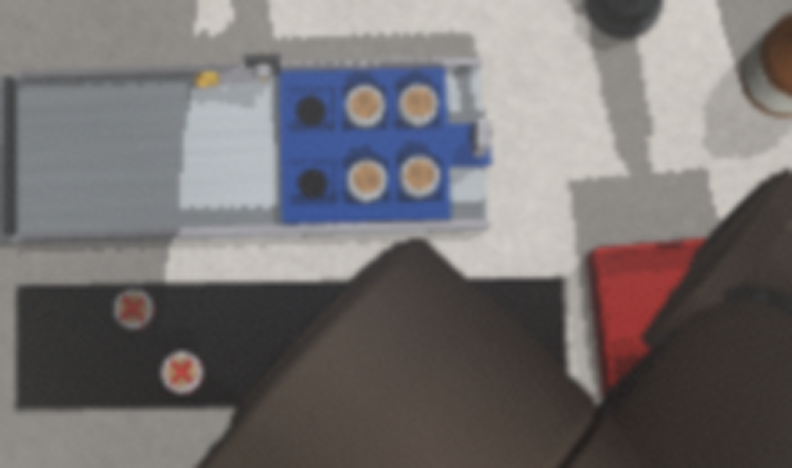

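All four sound ones are seated, and two rejects remain at crop (133,310) and (181,372).

Request:
arm_command --slide '[[0.5,0,0],[1,0,0],[1,0,0],[1,0,0]]' --rotation '[[0,0,0],[0,0,0],[0,0,0],[0,0,0]]'

```text
clock: 26.35
eef_pos: [0.4526, -0.2338, 0.1076]
orientation: [0.702, 0.712, -0.0, -0.0]
wrist_force: [-0.1, -0.5, -0.5]
width: 0.0511
gripper_force: 0.0
```

Request:
arm_command --slide '[[0.5,0,0],[1,0,0],[1,0,0],[1,0,0]]' --rotation '[[0,0,0],[0,0,0],[0,0,0],[0,0,0]]'

```text
clock: 26.85
eef_pos: [0.4514, -0.1147, 0.108]
orientation: [0.702, 0.712, 0.0, 0.0]
wrist_force: [0.9, -0.6, 0.5]
width: 0.0513
gripper_force: 0.0
```

Request:
arm_command --slide '[[0.5,0,0],[1,0,0],[1,0,0],[1,0,0]]' --rotation '[[0,0,0],[0,0,0],[0,0,0],[0,0,0]]'

```text
clock: 27.35
eef_pos: [0.4499, 0.005, 0.108]
orientation: [0.703, 0.712, 0.0, 0.0]
wrist_force: [0.7, 0.4, -0.7]
width: 0.0511
gripper_force: 0.0
```

Request:
arm_command --slide '[[0.507,-0.153,0],[0.507,-0.153,0],[0.507,-0.153,0.2],[0.507,-0.153,0.2]]' --rotation '[[0,0,0],[0,0,0],[0,0,0],[0,0,0]]'

```text
clock: 27.85
eef_pos: [0.4302, 0.0652, 0.0833]
orientation: [0.703, 0.711, -0.001, -0.001]
wrist_force: [1.3, -0.5, -1.0]
width: 0.0516
gripper_force: 0.0
```

```bash
python3 -c "
from h import *
to(.4303,.0665,.0115)"
```

```text
eef [0.4302 0.0652 0.0833] ang 0.6 t 27.9 w 0.0516 gf 0.0
slide [0.01  0.002 0.599]
```

Request:
arm_command --slide '[[0.01,0.002,0.1],[0.01,0.002,0.4],[0.01,0.002,0.595],[0.01,0.002,0.595]]' --rotation '[[0,0,0],[0,0,0],[0,0,0],[0,0,0]]'

```text
clock: 28.35
eef_pos: [0.4299, 0.0676, 0.0117]
orientation: [0.703, 0.712, -0.001, -0.001]
wrist_force: [-0.5, -0.2, 0.6]
width: 0.0514
gripper_force: 0.0
```

Request:
arm_command --slide '[[0,0,0],[0,0,0],[0,0,0],[0,0,0]]' --rotation '[[0,0,0],[0,0,0],[0,0,0],[0,0,0]]' --hand 1

```text
clock: 28.85
eef_pos: [0.4307, 0.068, 0.0137]
orientation: [0.702, 0.712, 0.001, 0.001]
wrist_force: [-0.3, -2.8, 8.9]
width: 0.0291
gripper_force: 40.0
```

Request:
arm_command --slide '[[0,0,-0.25],[0,0.1,-0.6],[0,0.15,-0.7],[0,0.15,-0.7]]' --rotation '[[0,0,0],[0,0,0],[0,0,0],[0,0,0]]'

```text
clock: 29.35
eef_pos: [0.4489, 0.0684, 0.0979]
orientation: [0.702, 0.712, 0.001, 0.001]
wrist_force: [0.3, 0.9, -0.4]
width: 0.029
gripper_force: 39.6
```

Request:
arm_command --slide '[[-0.5,0,0],[-1,0,0],[-1,0,0],[-1,0,0]]' --rotation '[[0,0,0],[0,0,0],[0,0,0],[0,0,0]]'

```text
clock: 29.85
eef_pos: [0.4492, -0.0514, 0.0962]
orientation: [0.703, 0.712, -0.0, -0.001]
wrist_force: [-0.6, 0.7, -0.2]
width: 0.0295
gripper_force: 39.6
```

Request:
arm_command --slide '[[-0.5,0,0],[-1,0,0],[-1,0,0],[-1,0,0]]' --rotation '[[0,0,0],[0,0,0],[0,0,0],[0,0,0]]'

```text
clock: 30.35
eef_pos: [0.4512, -0.1702, 0.0964]
orientation: [0.702, 0.712, -0.0, -0.001]
wrist_force: [-0.8, 0.1, -0.6]
width: 0.0291
gripper_force: 39.6
```

```bash
python3 -c "
from h import *
to(.454,-.307,.035)"
```

```text
eef [ 0.4512 -0.1702  0.0964] ang 0.8 t 30.4 w 0.0291 gf 39.6
slide [-1.14   0.007  0.511]
```

Request:
arm_command --slide '[[-0.5,0,0],[-1,0,0],[-1,0,0],[-1,0,0]]' --rotation '[[0,0,0],[0,0,0],[0,0,0],[0,0,0]]'

```text
clock: 30.85
eef_pos: [0.4532, -0.2897, 0.0964]
orientation: [0.702, 0.712, 0.0, -0.001]
wrist_force: [-0.1, 0.1, 0.7]
width: 0.0294
gripper_force: 39.6
```

Request:
arm_command --slide '[[-0.13,0,0],[-0.13,0,0.1],[-0.13,0,0.5],[-0.13,0,0.5]]' --rotation '[[0,0,0],[0,0,0],[0,0,0],[0,0,0]]'

```text
clock: 31.35
eef_pos: [0.452, -0.3057, 0.034]
orientation: [0.702, 0.712, -0.0, -0.003]
wrist_force: [0.4, -0.4, 0.4]
width: 0.0293
gripper_force: 39.7
```

Request:
arm_command --slide '[[0,0,0],[0,0,0],[0,0,0]]' --rotation '[[0,0,0],[0,0,0],[0,0,0]]' --hand -0.2

```text
clock: 31.72
eef_pos: [0.4537, -0.3075, 0.0379]
orientation: [0.702, 0.712, 0.0, 0.001]
wrist_force: [-0.6, -0.0, 0.4]
width: 0.0516
gripper_force: 0.0
```

Request:
arm_command --slide '[[0,0,-0.3],[0,0,-0.6],[0.5,0,-0.6],[1,0.2,-0.6],[1,0.2,-0.6],[1,0.2,-0.6]]' --rotation '[[0,0,0],[0,0,0],[0,0,0],[0,0,0],[0,0,0],[0,0,0]]'

```text
clock: 32.48
eef_pos: [0.476, -0.187, 0.1092]
orientation: [0.702, 0.712, 0.0, 0.0]
wrist_force: [0.6, -0.2, -0.4]
width: 0.0509
gripper_force: 0.0
```

Request:
arm_command --slide '[[0.5,0,0],[1,0,0],[1,0,0],[1,0,0]]' --rotation '[[0,0,0],[0,0,0],[0,0,0],[0,0,0]]'

```text
clock: 32.98
eef_pos: [0.4744, -0.0681, 0.1089]
orientation: [0.703, 0.712, 0.0, 0.0]
wrist_force: [0.8, -0.2, -1.0]
width: 0.0512
gripper_force: 0.0
```

```bash
python3 look.py .483 .1065 .0115
```

```text
300 0.0 [[0.5133 0.0754]]
115 0.0 [[ 0.5109 -0.1886]]
117 0.17 [[0.4829 0.1066]]
284 0.0 [[ 0.4044 -0.1563]]
197 0.0 [[0.3933 0.1215]]
free 57 [ 0.6475 -0.0417]
eef [ 0.4744 -0.0685  0.1088] ang 0.7 t 33.0 w 0.0514 gf 0.0
slide [1.457 0.089 0.811]
```

Request:
arm_command --slide '[[0.5,0,0],[1,0.089,0],[1,0.089,0],[1,0.089,0]]' --rotation '[[0,0,0],[0,0,0],[0,0,0],[0,0,0]]'

```text
clock: 33.52
eef_pos: [0.4834, 0.0519, 0.1087]
orientation: [0.703, 0.712, -0.0, 0.0]
wrist_force: [-0.1, 0.1, 0.5]
width: 0.0513
gripper_force: 0.0
```

Request:
arm_command --slide '[[0.457,0,0],[0.457,0,0],[0.457,0,0.4],[0.457,0,0.8],[0.457,0,0.8],[0.457,0,0.8]]' --rotation '[[0,0,0],[0,0,0],[0,0,0],[0,0,0],[0,0,0],[0,0,0]]'

```text
clock: 34.28
eef_pos: [0.4831, 0.1069, 0.0139]
orientation: [0.703, 0.711, 0.0, 0.0]
wrist_force: [0.3, 1.4, 0.6]
width: 0.0517
gripper_force: 0.0
```

Request:
arm_command --slide '[[0,0,0],[0,0,0],[0,0,0],[0,0,0]]' --rotation '[[0,0,0],[0,0,0],[0,0,0],[0,0,0]]' --hand 1

```text
clock: 34.78
eef_pos: [0.4833, 0.1078, 0.0148]
orientation: [0.702, 0.712, 0.001, 0.001]
wrist_force: [-1.1, -4.0, 10.5]
width: 0.0295
gripper_force: 38.7
```

Request:
arm_command --slide '[[0,0,-0.25],[0,0,-0.6],[-0.5,-0.05,-0.75],[-1,-0.1,-0.75],[-1,-0.1,-0.75],[-1,-0.1,-0.75]]' --rotation '[[0,0,0],[0,0,0],[0,0,0],[0,0,0],[0,0,0],[0,0,0]]'

```text
clock: 35.52
eef_pos: [0.4722, -0.0121, 0.1036]
orientation: [0.703, 0.712, 0.0, 0.001]
wrist_force: [0.3, -0.0, -0.3]
width: 0.0287
gripper_force: 39.6
```

Request:
arm_command --slide '[[-0.5,0,0],[-1,0,0],[-1,0,0],[-1,0,0]]' --rotation '[[0,0,0],[0,0,0],[0,0,0],[0,0,0]]'

```text
clock: 36.02
eef_pos: [0.4737, -0.1309, 0.1028]
orientation: [0.702, 0.712, 0.0, -0.0]
wrist_force: [-0.7, 0.7, -0.1]
width: 0.0288
gripper_force: 39.6
```

```bash
python3 -c "
from h import *
to(.479,-.332,.045)"
```

```text
eef [ 0.4737 -0.1309  0.1028] ang 0.8 t 36.0 w 0.0288 gf 39.6
slide [-1.676  0.02   0.481]
```

Request:
arm_command --slide '[[-0.5,0.1,0],[-0.85,0.13,0],[-0.85,0.13,0],[-0.85,0.13,0]]' --rotation '[[0,0,0],[0,0,0],[0,0,0],[0,0,0]]'

```text
clock: 36.52
eef_pos: [0.4907, -0.232, 0.1026]
orientation: [0.702, 0.712, 0.0, -0.001]
wrist_force: [-0.3, 0.7, -0.2]
width: 0.0293
gripper_force: 39.6
```

Request:
arm_command --slide '[[-0.826,0.02,0],[-0.826,0.02,0],[-0.826,0.02,0.1],[-0.826,0.02,0.5],[-0.826,0.02,0.5],[-0.826,0.02,0.5]]' --rotation '[[0,0,0],[0,0,0],[0,0,0],[0,0,0],[0,0,0],[0,0,0]]'

```text
clock: 37.28
eef_pos: [0.495, -0.3319, 0.0437]
orientation: [0.702, 0.712, 0.0, 0.0]
wrist_force: [-0.7, -0.2, 0.4]
width: 0.0291
gripper_force: 39.7
```

Request:
arm_command --slide '[[0,0,0],[0,0,0],[0,0,0]]' --rotation '[[0,0,0],[0,0,0],[0,0,0]]' --hand 0

```text
clock: 37.65
eef_pos: [0.4945, -0.3331, 0.0434]
orientation: [0.702, 0.712, 0.0, 0.0]
wrist_force: [-0.3, 0.1, 0.3]
width: 0.0424
gripper_force: 0.0
```

Request:
arm_command --slide '[[0,0,-0.4],[0,0,-0.75],[0,0,-0.75],[0,0,-0.75]]' --rotation '[[0,0,0],[0,0,0],[0,0,0],[0,0,0]]'

```text
clock: 38.15
eef_pos: [0.4941, -0.3328, 0.1325]
orientation: [0.702, 0.712, 0.0, -0.0]
wrist_force: [0.4, 0.1, -0.4]
width: 0.0426
gripper_force: 0.0
```

```bash
python3 -c "
from h import *
f=grab_frame('side'); show(f,(220,230,440,395),3.6,'side4')
f=grab_frame('top')
np.set_printoptions(precision=4,suppress=True)
for p in pockets(f): print(p)
to(.6167,-.185,.13)"
```

```text
(array([325.9333, 225.4444]), np.int32(45), array([ 0.6473, -0.0428]))
(array([326.36, 245.78]), np.int32(50), array([ 0.5848, -0.0431]))
eef [ 0.4939 -0.3327  0.1317] ang 0.8 t 38.2 w 0.0425 gf 0.0
slide [1.217 1.04  0.014]
```

View pics/side4.png

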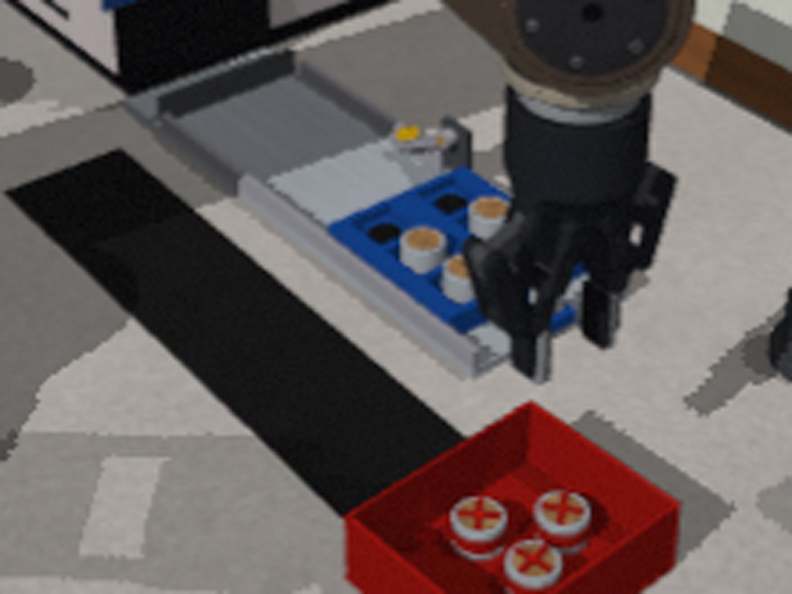

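The side view shows all three rejects in the bin, the mat empty and the sound ones seated. Next I'll go outside the tab with the fingers shut, ready to push.

Request:
arm_command --slide '[[0.4,0.4,0],[0.9,0.99,0],[0.9,0.99,0],[0.9,0.99,0],[0.9,0.99,0]]' --rotation '[[0,0,0],[0,0,0],[0,0,0],[0,0,0],[0,0,0]]' --hand 1

```text
clock: 38.88
eef_pos: [0.6109, -0.2235, 0.1317]
orientation: [0.702, 0.712, -0.0, -0.001]
wrist_force: [-0.5, 0.5, 0.8]
width: 0.0001
gripper_force: 0.0
```

Request:
arm_command --slide '[[0,0.05,0],[0,0.05,0.4],[0,0.05,0.8],[0,0.05,0.82],[0,0.05,0.82]]' --rotation '[[0,0,0],[0,0,0],[0,0,0],[0,0,0],[0,0,0]]'

```text
clock: 39.5
eef_pos: [0.6182, -0.2241, 0.0356]
orientation: [0.703, 0.712, 0.0, 0.001]
wrist_force: [0.7, -0.7, -0.0]
width: -0.0002
gripper_force: 0.0
```

```bash
python3 -c "
from h import *
f=grab_frame('side'); show(f,(300,240,420,340),5,'tab')
to(.618,-.2,.033)"
```

```text
eef [ 0.6185 -0.2241  0.0363] ang 0.7 t 39.5 w -0.0001 gf 0.0
slide [ 0.2   -0.001  0.027]
```

View pics/tab.png

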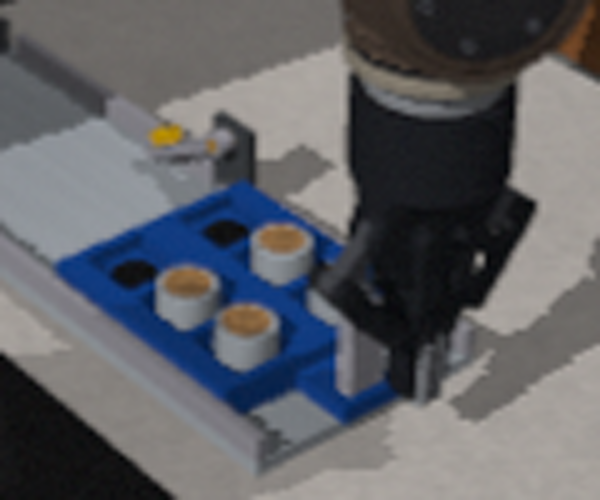

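The shut fingers stand just outside the tab, so I'll start pushing.

Request:
arm_command --slide '[[0.1,0,0.02],[0.17,0,0.03],[0.24,0,0.03],[0.32,0,0.03],[0.4,0,0.03],[0.48,0,0.03],[0.56,0,0.03],[0.64,0,0.03],[0.72,0,0.03],[0.8,0,0.03],[0.88,0,0.03],[0.88,0,0.03]]' --rotation '[[0,0,0],[0,0,0],[0,0,0],[0,0,0],[0,0,0],[0,0,0],[0,0,0],[0,0,0],[0,0,0],[0,0,0],[0,0,0],[0,0,0]]'

```text
clock: 41.05
eef_pos: [0.6158, -0.1165, 0.0304]
orientation: [0.702, 0.712, -0.0, -0.001]
wrist_force: [-0.6, 0.2, -0.6]
width: -0.0001
gripper_force: 0.0
```

```bash
python3 -c "
from h import *
np.set_printoptions(precision=4,suppress=True)
f=grab_frame('top')
for p in pockets(f): print(p)
show(f,(220,190,420,320),4,'push1')
to(.618,-.2,.033)"
```

```text
(array([297.75  , 226.6154]), np.int32(52), array([0.6451, 0.0425]))
eef [ 0.6158 -0.1168  0.0303] ang 0.8 t 41.1 w -0.0 gf 0.0
slide [-0.694  0.009 -0.023]
```

View pics/push1.png

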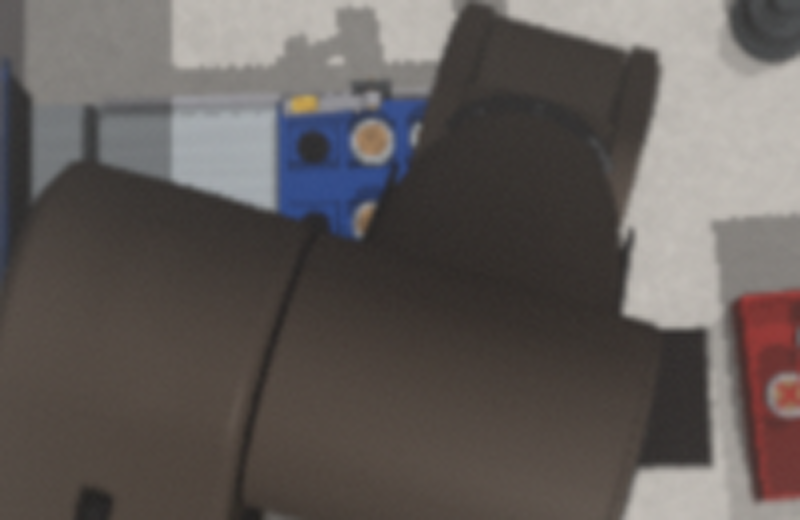

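The catch nose, at crop (303,103), now rides on the magazine. About 0.14 m remains.

Request:
arm_command --slide '[[0.08,0,0],[0.16,0,0],[0.24,0,0],[0.32,0,0],[0.4,0,0],[0.48,0,0],[0.56,0,0],[0.64,0,0],[0.72,0,0],[0.8,0,0],[0.88,0,0],[0.95,0,0],[0.95,0,0]]' --rotation '[[0,0,0],[0,0,0],[0,0,0],[0,0,0],[0,0,0],[0,0,0],[0,0,0],[0,0,0],[0,0,0],[0,0,0],[0,0,0],[0,0,0],[0,0,0]]'

```text
clock: 42.72
eef_pos: [0.6148, -0.0029, 0.0309]
orientation: [0.702, 0.712, 0.0, -0.0]
wrist_force: [0.6, -0.5, -0.7]
width: -0.0002
gripper_force: 0.0
```

```bash
python3 -c "
from h import *
np.set_printoptions(precision=4,suppress=True)
f=grab_frame('top'); h=hsv(f)
for p in pockets(f): print(p)
y=(abs(h[...,0].astype(int)-24)<7)&(h[...,1]>150)&(h[...,2]>100); y[:200]=0;y[250:]=0;y[:,:270]=0;y[:,330:]=0
print([b[0] for b in blobs(y,5)], plane('top',[244.3,225],.03))
to(.618,-.2,.033)"
```

```text
(array([260.4364, 227.6727]), np.int32(55), array([0.6438, 0.156 ]))
[] [[0.6507 0.2037]]
eef [ 0.6148 -0.0033  0.0309] ang 0.8 t 42.8 w 0.0001 gf 0.0
slide [-1.64   0.004 -0.018]
```

Request:
arm_command --slide '[[0.04,0,0],[0.08,0,0],[0.11,0,0],[0.14,0,0],[0.15,0,0],[0.15,0,0]]' --rotation '[[0,0,0],[0,0,0],[0,0,0],[0,0,0],[0,0,0],[0,0,0]]'

```text
clock: 43.52
eef_pos: [0.6145, 0.0145, 0.0308]
orientation: [0.702, 0.712, 0.0, -0.0]
wrist_force: [0.9, -1.3, 0.7]
width: -0.0002
gripper_force: 0.7
```

Request:
arm_command --slide '[[0.01,0,0],[0.015,0,0],[0.02,0,0],[0.02,0,0]]' --rotation '[[0,0,0],[0,0,0],[0,0,0],[0,0,0]]'

```text
clock: 44.02
eef_pos: [0.6145, 0.0167, 0.0308]
orientation: [0.702, 0.712, 0.0, -0.0]
wrist_force: [-0.4, -4.1, 3.4]
width: -0.0002
gripper_force: 2.0
```

Request:
arm_command --slide '[[0.01,0,0],[0.015,0,0],[0.02,0,0],[0.02,0,0]]' --rotation '[[0,0,0],[0,0,0],[0,0,0],[0,0,0]]'

```text
clock: 44.52
eef_pos: [0.6144, 0.0192, 0.0308]
orientation: [0.702, 0.712, 0.0, -0.0]
wrist_force: [0.1, -4.1, 2.4]
width: -0.0002
gripper_force: 1.7
```

```bash
python3 -c "
from h import *
np.set_printoptions(precision=4,suppress=True)
f=grab_frame('top')
for p in pockets(f): print(p)
f=grab_frame('side'); show(f,(250,225,420,340),4.5,'home1')
to(.618,-.2,.033)"
```

```text
(array([253.5   , 227.6296]), np.int32(54), array([0.6443, 0.1771]))
eef [0.6144 0.0192 0.0308] ang 0.8 t 44.6 w -0.0002 gf 1.5
slide [-1.827  0.005 -0.019]
```

View pics/home1.png

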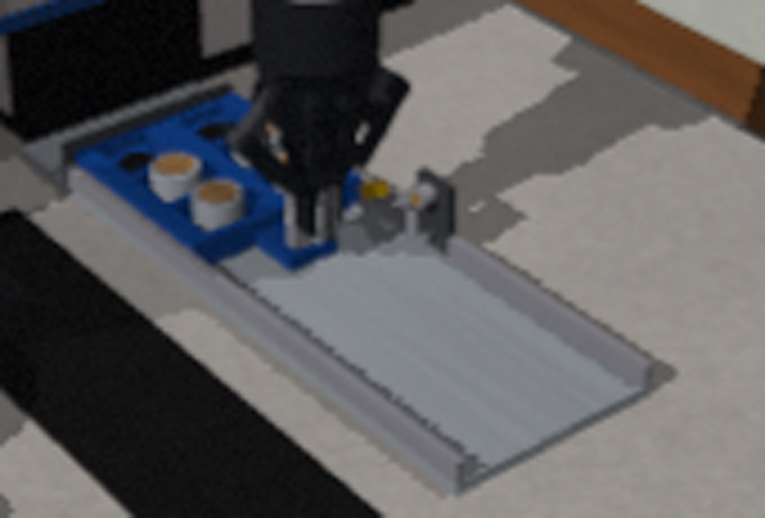

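The magazine's front is almost at the stop, so I'll push a bit further and watch the force.

Request:
arm_command --slide '[[0.01,0,0],[0.02,0,0],[0.02,0,0]]' --rotation '[[0,0,0],[0,0,0],[0,0,0]]'

```text
clock: 45.0
eef_pos: [0.6144, 0.0217, 0.0308]
orientation: [0.702, 0.712, 0.0, -0.0]
wrist_force: [-0.1, -2.1, 2.1]
width: 0.0
gripper_force: 1.5
```

Request:
arm_command --slide '[[0.01,0,0],[0.02,0,0],[0.02,0,0]]' --rotation '[[0,0,0],[0,0,0],[0,0,0]]'

```text
clock: 45.38
eef_pos: [0.6151, 0.0232, 0.0308]
orientation: [0.702, 0.712, 0.0, 0.001]
wrist_force: [4.4, -9.0, -0.3]
width: 0.0001
gripper_force: 4.7
```

```bash
python3 -c "
from h import *
np.set_printoptions(precision=4,suppress=True)
f=grab_frame('top')
for p in pockets(f): print(p)
to(.618,-.2,.033)"
```

```text
(array([252.0769, 227.8269]), np.int32(52), array([0.6438, 0.1815]))
eef [0.6151 0.0232 0.0308] ang 0.8 t 45.4 w 0.0002 gf 4.7
slide [-1.86  -0.001 -0.017]
```

Request:
arm_command --slide '[[0.01,0,0],[0.015,0,0],[0.015,0,0],[0.015,0,0]]' --rotation '[[0,0,0],[0,0,0],[0,0,0],[0,0,0]]'

```text
clock: 45.92
eef_pos: [0.6155, 0.0234, 0.031]
orientation: [0.702, 0.712, 0.0, 0.002]
wrist_force: [3.3, -21.1, 1.0]
width: 0.0001
gripper_force: 10.8
```

Request:
arm_command --slide '[[-0.05,0,0],[-0.15,0,0],[-0.2,0,-0.4],[-0.2,0,-1],[-0.2,0,-1]]' --rotation '[[0,0,0],[0,0,0],[0,0,0],[0,0,0],[0,0,0]]'

```text
clock: 46.55
eef_pos: [0.616, 0.0014, 0.1548]
orientation: [0.702, 0.712, 0.002, 0.002]
wrist_force: [-0.1, 0.6, -1.1]
width: 0.0002
gripper_force: 0.0
```

Request:
arm_command --slide '[[0,-0.4,-0.5],[0,-0.8,-1],[0,-0.8,-1],[0,-0.8,-1],[0,-0.8,-1]]' --rotation '[[0,0,0],[0,0,0],[0,0,0],[0,0,0],[0,0,0]]'

```text
clock: 47.18
eef_pos: [0.5188, 0.0004, 0.2695]
orientation: [0.702, 0.712, -0.0, -0.001]
wrist_force: [1.0, -1.2, -0.2]
width: 0.0001
gripper_force: 0.0
```

```bash
python3 -c "
from h import *
np.set_printoptions(precision=4,suppress=True)
f=grab_frame('top')
for p in pockets(f): print(p)
g=grab_frame('side')
a=cv2.resize(f[200:270,225:325],None,fx=4,fy=4,interpolation=2); b=cv2.resize(g[235:305,260:360],None,fx=4,fy=4,interpolation=2)
cv2.imwrite('pics/home2.png',np.hstack([a,b])[:,:,::-1])
to(.5742,.3031,.27)"
```

```text
(array([252.0784, 227.7451]), np.int32(51), array([0.644 , 0.1815]))
(array([252.0741, 248.0926]), np.int32(54), array([0.5813, 0.1807]))
eef [0.5189 0.0004 0.2692] ang 0.8 t 47.3 w -0.0002 gf 0.0
slide [ 2.516  0.495 -0.006]
```

View pics/home2.png

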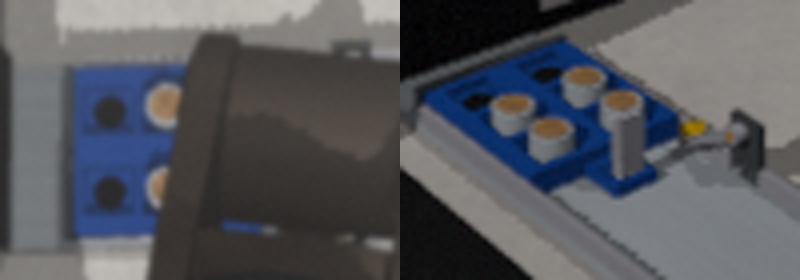

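The magazine is against the stop. The catch's yellow nose is back at side pixel (333,267), its original dropped position. Next is the key.

Request:
arm_command --slide '[[0.4,0.08,-0.25],[0.8,0.16,-0.25],[0.8,0.16,-0.25],[0.8,0.16,-0.25]]' --rotation '[[0,0,0],[0,0,0],[0,0,0],[0,0,0]]'

```text
clock: 47.78
eef_pos: [0.5365, 0.0965, 0.2996]
orientation: [0.702, 0.712, -0.001, -0.001]
wrist_force: [-0.4, -0.4, 0.7]
width: -0.0001
gripper_force: 0.0
```

Request:
arm_command --slide '[[0.4,0.08,0],[0.8,0.16,0],[0.8,0.16,0],[0.8,0.16,0]]' --rotation '[[0,0,0],[0,0,0],[0,0,0],[0,0,0]]'

```text
clock: 48.28
eef_pos: [0.5545, 0.1918, 0.3002]
orientation: [0.703, 0.712, -0.001, -0.0]
wrist_force: [0.0, -0.3, 0.6]
width: 0.0002
gripper_force: 0.0
```

```bash
python3 -c "
from h import *
np.set_printoptions(precision=4,suppress=True)
(o1,d1),(o2,d2)=ray('top',[192.04,237.19]),ray('side',[249.8,177]); d1=d1[0];d2=d2[0]
t=np.linalg.lstsq(np.c_[d1,-d2],o2-o1,rcond=None)[0]; a,b=o1+d1*t[0],o2+d2*t[1]; p=(a+b)/2; print(a,b)
f=grab_frame('side');h=hsv(f)
y=(abs(h[...,0].astype(int)-24)<7)&(h[...,1]>150)&(h[...,2]>100); y[:255]=0;y[280:]=0;y[:,:320]=0;y[:,345:]=0
print([b[0] for b in blobs(y,5)])
to(*p)"
```

```text
[0.5736 0.3022 0.2431] [0.5751 0.3015 0.2432]
[array([333.1176, 266.4118])]
eef [0.5545 0.1916 0.3004] ang 0.7 t 48.3 w 0.0001 gf 0.0
slide [0.917 0.177 0.477]
```

Request:
arm_command --slide '[[0.5,0.177,0],[0.917,0.177,0],[0.917,0.177,0],[0.917,0.177,0.35],[0.917,0.177,0.38],[0.917,0.177,0.38]]' --rotation '[[0,0,0],[0,0,0],[0,0,0],[0,0,0],[0,0,0],[0,0,0]]'

```text
clock: 49.08
eef_pos: [0.5748, 0.3022, 0.2562]
orientation: [0.703, 0.711, 0.0, 0.0]
wrist_force: [0.5, -0.1, -0.1]
width: 0.0003
gripper_force: 0.0
```

Request:
arm_command --slide '[[0,0,0.03],[0,0,0.06],[0,0,0.08],[0,0,0.09],[0,0,0.1],[0,0,0.1]]' --rotation '[[0,0,0],[0,0,0],[0,0,0],[0,0,0],[0,0,0],[0,0,0]]'

```text
clock: 49.82
eef_pos: [0.5748, 0.3031, 0.2458]
orientation: [0.702, 0.712, 0.002, 0.001]
wrist_force: [-1.1, -5.0, 18.2]
width: 0.0001
gripper_force: 9.2
```

Request:
arm_command --slide '[[0,0,-0.04],[0,0,-0.04],[0,0,-0.04]]' --rotation '[[0,0,0],[0,0,0],[0,0,0]]'

```text
clock: 50.2
eef_pos: [0.5744, 0.3033, 0.2479]
orientation: [0.702, 0.712, 0.0, 0.0]
wrist_force: [3.1, -0.9, 3.6]
width: -0.0005
gripper_force: 1.9
```

Request:
arm_command --slide '[[0,0,-0.02],[0,0,-0.02],[0,0,-0.02]]' --rotation '[[0,0,0],[0,0,0],[0,0,0]]'

```text
clock: 50.58
eef_pos: [0.5741, 0.3033, 0.2502]
orientation: [0.702, 0.712, -0.0, -0.0]
wrist_force: [0.9, -0.2, 2.3]
width: 0.0003
gripper_force: 1.2
```

```bash
python3 -c "
from h import *
f=grab_frame('side'); show(f,(225,140,285,195),8,'key')"
```

```text
(no output)
```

View pics/key.png

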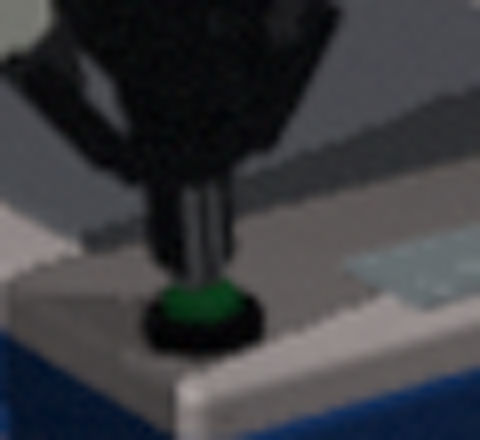

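The force profile (2.3 N, 3.6 N, then 18 N at the bottom) shows the key was fully pressed. The picture shows the fingers on the green cap. I'll retreat and check.

Request:
arm_command --slide '[[0,0,-0.3],[0,0,-0.7],[0,0,-0.7],[0,0,-0.7]]' --rotation '[[0,0,0],[0,0,0],[0,0,0],[0,0,0]]'

```text
clock: 51.12
eef_pos: [0.5737, 0.3031, 0.3334]
orientation: [0.702, 0.712, -0.001, -0.0]
wrist_force: [0.4, 0.4, -0.3]
width: -0.0002
gripper_force: 0.0
```

```bash
python3 -c "
from h import *
f=grab_frame('side'); show(f,(220,140,440,400),2.2,'fin')
for p in pockets(grab_frame('top')): print(p)
print(monitor.state()['wrist_force'])"
```

```text
(array([252.0212766 , 227.82978723]), np.int32(47), array([0.64375617, 0.18165363]))
(array([252., 248.]), np.int32(47), array([0.58161933, 0.18089426]))
[-0.03546793 -0.08907886  0.26128221]
```

View pics/fin.png

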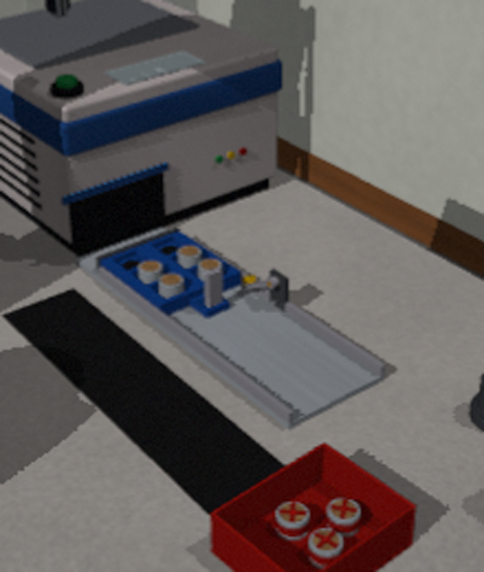

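The picture shows four sound specimens seated in the magazine, which is home behind the dropped catch. The three rejects are in the bin, the key is up and the robot is clear.

```bash
python3 -c "
from cell import *
print(job_done())"
```

```text
the job is handed in; nothing more can be done
None
```

Job handed in at about 51 s of the 210 s allowed: all four sound specimens are seated in the magazine, the three rejects are in the bin, the magazine is home with the catch dropped behind it, and the start key was pressed fully down.

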